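Third hand at the decorating jig: hold the plaque on the fence

TASK

Slide the oblong bisque plaque flat across the board of the decorating jig into its corner, the long edge flush along the fence and the short edge up to the end stop, without lifting or banging it and without disturbing the ware around. Then be my third hand while I throw the toggle clamps: press it squarely onto the fence with a steady push of about 12 newtons for three seconds, and finish with the hand still pressing.

Things in the scene. Friction and masses are not known exactly. Their poses are not given: they have to be found in the camera images.
- jig: The decorating jig: a fixed varnished plywood board 320 x 440 x 18 mm on the bench. Origin at the centre of its underside, level with the bench; x runs from its open near edge to the fence (away from the robot), y along the fence to the end stop (to the robot's left), z up. Fence and end stop make a corner at its far left.
- fence: The fence: a fixed brown wooden rail along the board's far side, 360 mm long, 45 mm wide, standing 22 mm above the board. Axes as the jig's. Origin on its working face (x = 0, facing the robot), level with the board's top, 80 mm from the end stop's face: a seated plaque has its origin at x = -60 mm, y = 0 here. Rigid: 10 N yields well under 1 mm.
- end_stop: The end stop: a fixed brown wooden bar at right angles to the fence at its left end, 140 mm long in x, 35 mm wide, 22 mm above the board. Axes as the jig's. Origin on its working face (y = 0, facing the robot's right), level with the board's top, half-way along the bar, 78 mm before the fence's face: a seated plaque has its origin at y = -80 mm here.
- plaque: Oblong slab of bisque, 120 x 160 x 16 mm (x, y, z), 0.45 to 0.7 kg, border and flower in 1 mm relief on top; loose, flat on the board, askew to the jig by up to 0.35 rad. Too wide to grasp: push its edges. Sliding takes 1 to 3 N, which a push loses before the fence, and more if it also bears down. Origin at the centre of its underside; long edges at x = -60 and +60 mm (to the fence), short ones at y = -80 and +80 mm (to the end stop).
- clamp0: One of two fixed steel toggle clamps on top of the fence, thrown open: arm up, handle laid back to the far side. Origin under the middle of its base plate, 40 mm above the bench and 22.5 mm beyond the fence's face; it reaches 35 mm towards the robot from there, and 100 mm up. This one is the right-hand one.
- clamp1: The left-hand toggle clamp, the same as the right-hand one, 100 mm to its left along the fence.
- test_tile: Bystander: a small square test tile of bisque, 60 x 60 x 8 mm, loose, lying on the near left part of the board, left of the end stop's line. Origin at the centre of its underside.
- bisque_cup: Bystander: an empty bisque cup, 72 mm across the rim, 78 mm high, on the bench left of the jig. Origin at the centre of its underside.
- rinse_bowl: Bystander: a glazed rinsing bowl, 124 mm across the rim, 62 mm high, on the bench left of the jig. Origin at the centre of its underside.
- pigment_dish: Bystander: a small white saucer, 60 mm across, 16 mm high, loose on the board to the left of the end stop. Origin at the centre of its underside.
- bud_vase: Bystander: a round-bellied bisque vase, 98 mm across, 98 mm high, on the bench right of the jig. Origin at the centre of its underside.
- lidded_jar: Bystander: a porcelain jar with a knobbed lid (one piece), 82 mm across, 114 mm high, on the bench right of the jig. Origin at the centre of its underside.
- dami_brush: Bystander: a bamboo brush, about 195 mm long, 20 mm high, lying on the bench at the near right. Origin under the root of its bristles; handle towards -x.
Mind the look-alikes: they are no part of the job. Of the things that look like the plaque, the largest one is meant.

How it is judged:
On the way:
1. the plaque sits flat in the corner, flush on the fence and up to the end stop, and the hand presses it on the fence with 5 to 20 N, for two seconds without a break (x of plaque in the frame of fence between -0.063 and -0.057 m and y of plaque in the frame of end_stop between -0.084 and -0.077 m and z of plaque in the frame of fence between -0.003 and 0.003 m and angle between the x axis of plaque and the x axis of fence, either way round below 0.03 rad and angle between plaque's own z axis and vertical below 0.03 rad and contact force between plaque and fence between 5 and 20 N and contact force between any of the fingers, the arm and plaque above 5 N and linear speed of plaque below 0.004 m/s), for 2 s.
At the end, for the whole second after the job is handed in: The plaque lies flat on the board (within 3 mm and 0.03 rad), its long edge on the fence (within 3 mm, square within 0.03 rad), its short edge within 4 mm of the end stop, at rest, and the robot still presses it on the fence with 5 to 20 N, throughout the last second (all of step 1); the arm keeps its last pose, push and grip.
It fails at once if the plaque is lifted off the board or tipped up (z of plaque in the frame of fence above 0.012 m or angle between plaque's own z axis and vertical above 0.15 rad).
It fails at once if the plaque is banged or forced against the fence or the end stop (more than 45 N) (contact force between plaque and fence above 45 N or contact force between plaque and end_stop above 45 N).
It fails at once if a piece of the ware around is pushed more than 25 mm or knocked over (distance of any of test_tile, bisque_cup, rinse_bowl, pigment_dish, bud_vase, lidded_jar, dami_brush from where it was at the start of the episode above 0.025 m or angle between any of test_tile, bisque_cup, rinse_bowl, pigment_dish, bud_vase, lidded_jar's own z axis and vertical above 0.5 rad).
It also fails if it takes over 64 s, if anything falls off the work surface, if the arm or the gripper's body presses on something with over 40 N, if the wrist force passes 120 N, or if a joint passes its speed limit or range.

ROBOT

A 6-joint arm with a two-finger parallel gripper is mounted at the origin on the work surface. World frame = base frame: x ahead of the robot, y to its left, z up, the work surface at z = 0. Lengths are in m, angles in rad, forces in N, time in s.
With the tool pointing down it reaches from about 0.25 to 0.8 m from the base axis. Payload 3.9 kg.
Tool frame: the origin (TCP) lies midway between the tips of the shut fingers; the grasp point (between the pads) lies manip.hold_point_z behind it (manip.hold_point_z is the distance from the TCP to the grasp point, in m); z points along the fingers, y is the direction in which the jaws open and shut (so a half turn about z gives the same grasp; the last joint's range is limited). The gripper opens to 85 mm and grips with 20 to 120 N. Pads are 22 mm wide; open, the fingers measure 114 mm over their backs; the gripper's body (76 mm by 85 mm) begins 54 mm behind the grasp point. The pads swing forward as they close: fully open they stand 13 mm farther back than shut.
Start: joints at [-1.303, 0.26, -0.138, 1.173, 0, 1.571], TCP at [0.139, -0.506, 0.231] pointing down, gripper open.
Joint ranges: [-2.78, 2.78], [-0.83, 1.72], [-1.28, 1.37], [-1.9, 2.12], [-1.57, 1.48], [-3.14, 3.14]. Speed limits (rad/s): [2.57, 2.57, 3.14, 3.14, 3.14, 3.14].

INTERFACE

Orientations are given as a unit quaternion [x, y, z, w].
In Python, from workcell import manip gives the robot as it stands.
- The arm moves only by the shell command python3 -m inch 'ROWS' [OPENING]. ROWS is a JSON object of lists of equal length, an entry for each row: "offset": the shift along the tool's x, y, z in mm, a list of three; "rotation": the turn, a rotation vector about the tool's x, y, z in degrees, a list of three. In form: {"offset": [[tx, ty, tz], ...], "rotation": [[ax, ay, az], ...]}. A call has 1 to 20 rows; each row shifts and turns the commanded pose from where the row before left it, along the tool's axes as they then stand; what a row does not reach is not made up. A row lasts 1/8 s, in which the tool goes at most 62.5 mm and 10.7 degrees, less where a joint would pass 70% of its speed; a pose out of reach is approached as far as the arm can. A call with a gripper value outside its range is refused whole. OPENING is the opening in per cent of the stroke, from 0 (shut) to 100 (fully open), set as the call begins (- or left out, the last holds). The fingers move at their own pace and stop on an object; the grip force is fixed at half the most. Time passes only in rows, so rows that do not move let the fingers close. It gives the time, the measured TCP pose, the force and the opening at its end, in the units of the state.
- manip.get_obs(): the state, without advancing time (a new reading comes with each control period).
- manip.capture(name): name is "scene" or "top" or "wrist"; returns the picture (400x640x3 uint8, blue, green, red); there is no depth.
- manip.get_calibration(name): a dict with "fx", "fy", "cx", "cy" (pixels), "R" (3x3) and "t" (3): a world point X has camera coordinates R X + t. Camera axes: x right, y down, z forward; pixel columns grow to the right and rows downward; lengths in m; the calibration is good to about 2 mm. A picture is of the moment at which its call begins: read the wrist's pose just before it. get_calibration takes no time and is no camera call; for the wrist camera it gives the pose at the moment of the call.
- manip.close_job(): hands the job in, once; it reports no verdict.
Trained networks look in the newest picture that a camera, given by its name, has taken for a name from the list of things; names that differ only in an ending like _2 or _b are one class to them, and where a whole thing is asked for, a point or a joint stands for the part that bears it (a point fixed in the world has none). Each returns a list of dicts, best first, with "confidence" (0 to 1); they miss things now and then, are a little off and sometimes report something else, mostly with a low value. They report only what shows in the picture. A call takes as long as a camera call. They do not tell look-alikes from the thing itself.
- manip.trace(name, camera): "mask" (400x640 bool, what is visible of it) and "bbox" ([left, top, right, bottom] in pixels, round what is visible of it).
- manip.tip_of(name, camera): "xy" ([column, row] in pixels: a listed point, or the origin of a listed thing).
The state is a dict: "time_s": time; "joints": joint angles; "joint_vel": joint speeds; "joint_torque": joint torques, N m; "tcp_pos": TCP position; "eef_rot": TCP orientation; "force": force on the tool from outside, world axes, zero at the start; "moment": the same for the moment, N m; "finger_gap": opening from 0.0 (shut) to 1.0 (fully open).
Only numpy, scipy, OpenCV 4.12 (cv2) and the standard library are available. Lean on these libraries where they do the work, as an engineer would, in place of code of your own. Each camera call takes 0.05 s, during which the arm holds its last target.

## Working session

There is one attempt and no reset: what is moved stays moved. The work goes in short steps, Python scripts to look and compute and a shell command to move; the robot and the scene stay as the last step left them, time stands still between calls to the robot, and variables do not carry over. Pictures are saved under pics/ and viewed, and the job is handed in when it is done.

```bash
ls; mkdir -p pics
python3 - <<'E'
from workcell import manip
import cv2
o=manip.get_obs(); print({k:o[k] for k in ('time_s','tcp_pos','eef_rot','force','finger_gap')}, manip.hold_point_z)
for n in ("scene","top"):
    im=manip.capture(n); cv2.imwrite(f'pics/{n}0.png',im)
    c=manip.get_calibration(n); print(n,c)
    for t in ("plaque","fence","end_stop","jig"):
        for d in manip.tip_of(t,n)[:4]: print(t,d)
E
```

```text
pics
{'time_s': 0.0, 'tcp_pos': array([ 0.13874363, -0.50559947,  0.23046286]), 'eef_rot': array([ 9.91048770e-01,  1.33496617e-01, -1.31580801e-04, -9.86029753e-04]), 'force': array([-0.23954658, -0.17142689, -0.41606235]), 'finger_gap': 1.0000307277376055} 0.0187
scene {'fx': 508.4638150150515, 'fy': 508.4638150150515, 'cx': 329.1062305407531, 'cy': 194.038740988507, 'R': array([[-0.47702787,  0.87887599,  0.00462705],
       [ 0.69787608,  0.38197616, -0.6058574 ],
       [-0.53424095, -0.28578175, -0.7955598 ]]), 't': array([ 0.25646012, -0.32729536,  1.90498585])}
plaque {'xy': [297.0, 203.2], 'confidence': 0.87}
plaque {'xy': [330.0, 153.3], 'confidence': 0.74}
plaque {'xy': [403.8, 179.0], 'confidence': 0.64}
fence {'xy': [302.3, 248.2], 'confidence': 0.76}
end_stop {'xy': [208.2, 168.2], 'confidence': 0.69}
end_stop {'xy': [340.2, 239.6], 'confidence': 0.64}
end_stop {'xy': [445.2, 286.3], 'confidence': 0.32}
jig {'xy': [307.4, 224.3], 'confidence': 0.75}
top {'fx': 475.1137700506442, 'fy': 475.1137700506442, 'cx': 314.61309097445195, 'cy': 198.29761738439242, 'R': array([[ 0.01099436, -0.99987424, -0.01142908],
       [-0.99464066, -0.00976027, -0.10293058],
       [ 0.10280608,  0.01249948, -0.99462288]]), 't': array([-0.0098987 ,  0.53760602,  1.44648065])}
plaque {'xy': [259.3, 269.5], 'confidence': 0.93}
plaque {'xy': [337.0, 187.5], 'confidence': 0.9}
plaque {'xy': [350.7, 267.3], 'confidence': 0.83}
fence {'xy': [314.5, 141.3], 'confidence': 0.95}
fence {'xy': [291.0, 168.0], 'confidence': 0.36}
end_stop {'xy': [293.0, 169.5], 'confidence': 0.87}
jig {'xy': [326.8, 174.0], 'confidence': 0.7}
```

View pics/top0.png

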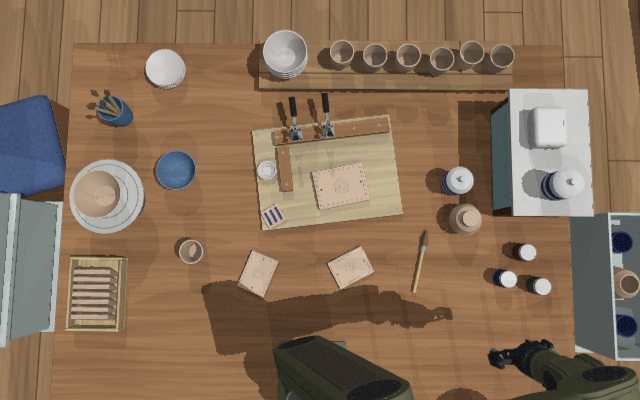

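View pics/scene0.png

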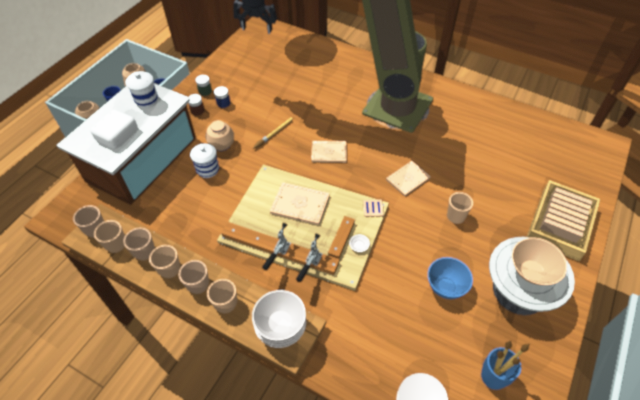

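The top view shows the plaque on the board at about (340,187). Its look-alikes lie on the bench at (259,272) and (350,267), and both are smaller and off the board. The other flat tan thing, the striped test tile, is at (273,215). Next I fit outlines of known size to the masks.

```bash
cat > h.py <<'E'
from workcell import manip
import cv2, numpy as np
from scipy.optimize import least_squares
def ray(c,uv,z):
    d=np.array([(uv[0]-c['cx'])/c['fx'],(uv[1]-c['cy'])/c['fy'],1.])
    R=np.array(c['R']);t=np.array(c['t']); C=-R.T@t; w=R.T@d
    return C+w*(z-C[2])/w[2]
def proj(c,P):
    q=np.atleast_2d(P)@np.array(c['R']).T+c['t']
    return np.c_[c['fx']*q[:,0]/q[:,2]+c['cx'],c['fy']*q[:,1]/q[:,2]+c['cy']]
def backproj_mask(c,m,z):
    cs,_=cv2.findContours(m.astype(np.uint8),cv2.RETR_EXTERNAL,cv2.CHAIN_APPROX_NONE)
    k=max(cs,key=cv2.contourArea)[:,0,:]
    return np.array([ray(c,p,z)[:2] for p in k])
E
python3 - <<'E'
from h import *
for n in ("top","scene"):
    im=manip.capture(n); c=manip.get_calibration(n)
    for t,z in (("plaque",.034),("fence",.04),("end_stop",.04),("jig",.018)):
        for d in manip.trace(t,n)[:4]:
            if d['confidence']<.4: continue
            P=backproj_mask(c,d['mask'],z)
            r=cv2.minAreaRect((P*1000).astype(np.float32))
            print(n,t,round(d['confidence'],2),d['bbox'],np.round(r[0],1),np.round(r[1],1),round(r[2],1))
    for t in ("test_tile","pigment_dish","bisque_cup","rinse_bowl","bud_vase","lidded_jar","dami_brush","clamp0"):
        for d in manip.tip_of(t,n)[:2]: print(n,t,d,np.round(ray(c,d['xy'],.018 if t in("test_tile","pigment_dish") else .0),3))
    if n=="top": cv2.imwrite('pics/top_crop.png',cv2.resize(im[95:300,225:425],None,fx=3,fy=2.9,interpolation=cv2.INTER_CUBIC)[:600])
E
```

```text
top plaque 0.96 [326.5, 247.1, 377.5, 290.1] [ 328.3 -113.8] [ 92.9 119.7] 28.0
top plaque 0.95 [311.1, 163.4, 371.3, 210.1] [577.4 -84. ] [122.2 162. ] 13.7
top plaque 0.91 [238.2, 249.3, 275.9, 300.0] [306.1 167.9] [ 89.6 120.2] 67.7
top fence 0.78 [275.7, 90.2, 394.4, 144.0] [796.7 -47. ] [151.1 359.6] 7.3
top end_stop 0.94 [279.9, 146.5, 292.7, 194.7] [628.5  89.5] [141.7  35.6] 8.3
top jig 0.96 [251.9, 93.4, 402.4, 229.4] [669.3 -33.2] [413.4 439.8] 7.3
top test_tile {'xy': [274.9, 213.8], 'confidence': 0.73} [0.489 0.119 0.018]
top test_tile {'xy': [267.9, 172.5], 'confidence': 0.27} [0.619 0.144 0.018]
top pigment_dish {'xy': [268.5, 172.5], 'confidence': 0.65} [0.619 0.142 0.018]
top pigment_dish {'xy': [296.9, 133.4], 'confidence': 0.4} [0.745 0.054 0.018]
top bisque_cup {'xy': [198.4, 251.0], 'confidence': 0.75} [0.371 0.358 0.   ]
top rinse_bowl {'xy': [181.6, 173.8], 'confidence': 0.63} [0.615 0.421 0.   ]
top lidded_jar {'xy': [326.0, 132.7], 'confidence': 0.7} [ 0.752 -0.038  0.   ]
top lidded_jar {'xy': [453.3, 185.4], 'confidence': 0.57} [ 0.586 -0.442  0.   ]
top dam
[... 809 characters left out ...]
y': [372.8, 204.8], 'confidence': 0.67} [0.468 0.119 0.018]
scene bisque_cup {'xy': [453.7, 212.0], 'confidence': 0.92} [0.358 0.352 0.   ]
scene rinse_bowl {'xy': [445.0, 287.8], 'confidence': 0.59} [0.622 0.422 0.   ]
scene rinse_bowl {'xy': [311.8, 258.6], 'confidence': 0.24} [0.721 0.041 0.   ]
scene bud_vase {'xy': [222.7, 144.7], 'confidence': 0.85} [ 0.473 -0.46   0.   ]
scene lidded_jar {'xy': [210.3, 167.1], 'confidence': 0.69} [ 0.577 -0.436 -0.   ]
scene dami_brush {'xy': [266.2, 140.6], 'confidence': 0.72} [ 0.383 -0.337  0.   ]
scene clamp0 {'xy': [313.4, 259.7], 'confidence': 0.9} [0.722 0.047 0.   ]
scene clamp0 {'xy': [282.2, 246.5], 'confidence': 0.77} [ 0.727 -0.058  0.   ]
```

View pics/top_crop.png

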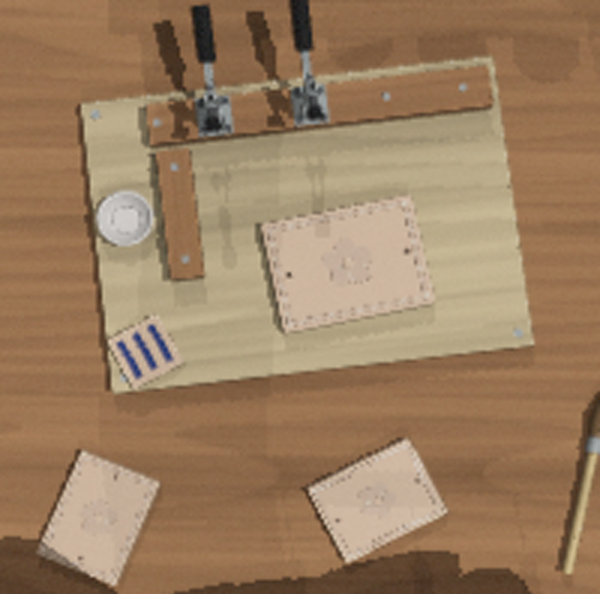

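The plaque on the board measures 122×162 mm at (0.577,-0.084), and the look-alikes are about 90×120 mm, so the choice is confirmed. I'll move above the board and turn the tool square to the jig for a wrist-camera look.

```bash
python3 -m inch '{"offset":[[10,-10,-5],[25,-25,-5],[34,-32,-5],[36,-33,-5],[36,-33,-5],[36,-33,-5],[36,-33,-5],[36,-33,-5],[36,-33,-5],[36,-33,-5],[32,-30,-5],[25,-22,-5],[11,-10,0],[0,0,0],[0,0,0],[0,0,0]],"rotation":[[0,0,0],[0,0,0],[0,0,0],[0,0,0],[0,0,0],[0,0,0],[0,0,0],[0,0,0],[0,0,0],[0,0,0],[0,0,0],[0,0,0],[0,0,4],[0,0,3.9],[0,0,0],[0,0,0]]}' 60
python3 - <<'E'
from h import *
o=manip.get_obs(); print(o['time_s'],o['joints'],o['tcp_pos'],o['eef_rot'],o['force'])
c=manip.get_calibration('wrist');im=manip.capture('wrist');cv2.imwrite('pics/w1.png',im)
import pickle;pickle.dump(c,open('c_w1.pkl','wb'));print(c)
E
```

```text
time_s: 3.8
tcp_pos: [0.4184, -0.056, 0.2915]
eef_rot: [0.998, 0.065, 0.0, -0.0]
force: [0.2, -0.7, 0.9]
finger_gap: 0.599
3.8 [-1.33091028e-01  6.15282817e-02 -2.26521433e-01  1.28258107e+00
  8.69317344e-05  2.87761262e+00] [ 0.41840821 -0.05598942  0.29150653] [ 9.97859268e-01  6.53977995e-02  8.97192808e-05 -2.62865493e-05] [ 0.16094457 -0.68944913  0.94846131]
{'fx': 324.9451360635681, 'fy': 324.9451360635681, 'cx': 318.45664956231417, 'cy': 202.66644127208835, 'R': array([[ 1.30318302e-01, -9.91471799e-01,  9.00992776e-04],
       [-9.57935484e-01, -1.25675857e-01,  2.58002303e-01],
       [-2.55688774e-01, -3.44855150e-02, -9.66143882e-01]]), 't': array([-0.11014799,  0.34496396,  0.54103531])}
```

View pics/w1.png

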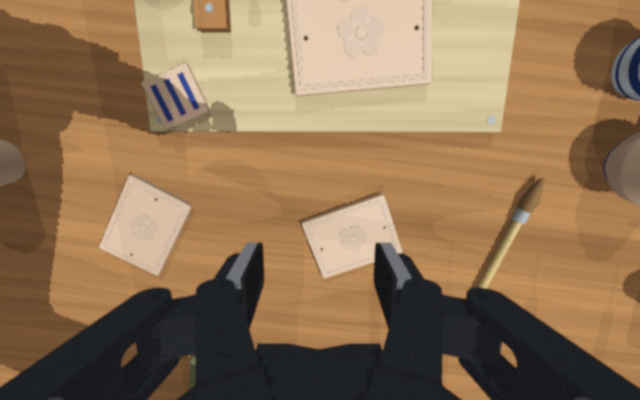

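The near board edge is level in the picture, so the tool is nearly square to the jig. The plaque is at (360,40), partly out of view. I'll go forward to see the whole corner.

```bash
python3 -m inch '{"offset":[[20,0,-5],[40,0,-5],[40,0,-10],[40,0,-10],[20,0,-5],[0,0,0],[0,0,0]],"rotation":[[0,0,0],[0,0,0],[0,0,0],[0,0,0],[0,0,0],[0,0,0],[0,0,0]]}'
python3 - <<'E'
from h import *
o=manip.get_obs(); print(o['time_s'],o['tcp_pos'],o['eef_rot'],o['force'])
c=manip.get_calibration('wrist');im=manip.capture('wrist');cv2.imwrite('pics/w2.png',im)
import pickle;pickle.dump(c,open('c_w2.pkl','wb'))
S={}
for t,z in (("plaque",.034),("fence",.04),("end_stop",.04),("jig",.018),("test_tile",.026)):
    for d in manip.trace(t,'wrist')[:3]:
        if d['confidence']<.5: continue
        P=backproj_mask(c,d['mask'],z); r=cv2.minAreaRect((P*1000).astype(np.float32))
        print(t,round(d['confidence'],2),d['bbox'],np.round(r[0],1),np.round(r[1],1),round(r[2],1)); S.setdefault(t,[]).append(d['mask'])
pickle.dump(S,open('m_w2.pkl','wb'))
E
```

```text
time_s: 4.72
tcp_pos: [0.5764, -0.0357, 0.326]
eef_rot: [0.998, 0.065, -0.001, -0.0]
force: [0.3, 0.5, -0.2]
finger_gap: 0.6
4.725 [ 0.57645    -0.03568393  0.32603424] [ 9.97898028e-01  6.48001668e-02 -6.79624019e-04 -5.31123151e-05] [ 0.2541523   0.51961254 -0.15740592]
plaque 0.85 [290.9, 117.1, 416.1, 218.3] [579.8 -82.7] [120.9 160.2] 12.2
plaque 0.59 [304.0, 286.8, 389.0, 349.0] [ 346.3 -110.1] [ 90.4 112.8] 27.5
plaque 0.56 [150.9, 270.8, 199.9, 299.2] [370.1 154.1] [63.8 34. ] 68.9
fence 0.91 [200.3, 0.0, 501.4, 49.9] [749.5 -52.1] [ 52.5 359.1] 7.1
end_stop 0.61 [208.8, 52.3, 244.4, 165.4] [630.6  88.7] [137.9  39. ] 7.4
jig 0.63 [143.8, 4.0, 506.2, 238.0] [622.2 -39.2] [315.2 442.1] 7.4
test_tile 0.8 [171.4, 191.1, 226.8, 239.4] [483.8 124. ] [61.2 62.9] 29.0
```

View pics/w2.png

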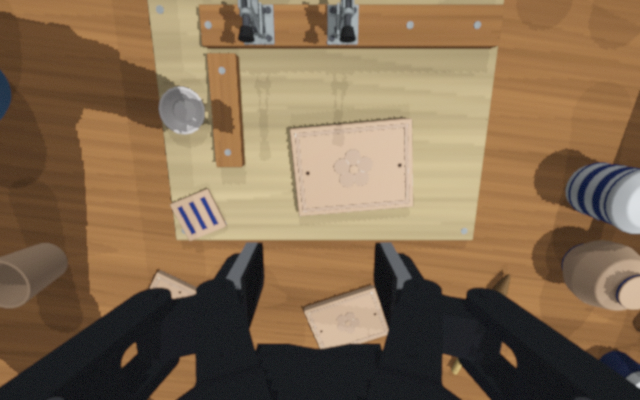

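The wrist view shows the fence face at row ~47, the right face of the end stop at column ~240, the plaque at (352,166) and the test tile at (199,213). Next I refine the fence and stop lines from image edges.

Run:
```python
from h import *
import pickle
c=pickle.load(open('c_w2.pkl','rb')); im=cv2.imread('pics/w2.png'); g=cv2.GaussianBlur(im,(0,0),.7)[:,:,0].astype(float)  # blue: wood brown vs board
def edges(pts_a,pts_b,half,n=40,axis='row',sign=0):
    out=[]
    for s in np.linspace(0,1,n):
        p=np.array(pts_a)*(1-s)+np.array(pts_b)*s
        k=np.arange(-half,half+.01,.25)
        mx=(np.full_like(k,p[0])+(k if axis=='col' else 0)).astype(np.float32); my=(np.full_like(k,p[1])+(k if axis=='row' else 0)).astype(np.float32)
        v=cv2.remap(g.astype(np.float32),mx[None],my[None],cv2.INTER_LINEAR)[0]
        d=np.gradient(v)*(sign or 1); d=abs(d) if not sign else d
        i=np.argmax(d); out.append((mx[i],my[i]))
    return np.array(out)
def fit(P,z):
    W=np.array([ray(c,p,z)[:2] for p in P])*1000
    vx,vy,x0,y0=cv2.fitLine(W.astype(np.float32),cv2.DIST_HUBER,0,.5,.01).ravel()
    r=(W-[x0,y0])@np.array([-vy,vx]); ok=abs(r)<3
    return np.array([x0,y0]),np.array([vx,vy]),ok.mean(),r[ok].std()
for nm,a,b,ax,z,h in (("fence bottom z18",(270,47),(490,47),'row',.018,6),("stop right z18",(237,65),(242,155),'col',.018,6),("board near z18",(190,240),(465,240),'row',.018,5),
   ("pl near",(305,213),(405,208),'row',.018,6),("pl far z34",(297,127),(405,119),'row',.034,6),("pl left",(291,133),(296,205),'col',.034,5),("pl right z34",(411,127),(412,200),'col',.034,5)):
    P=edges(a,b,h,axis=ax)
    p,d,o,s=fit(P,z); ang=np.degrees(np.arctan2(d[1],d[0]))
    print(nm,np.round(p,1),round(ang,2),round(o,2),round(s,2),np.round(P[[0,-1]],1).tolist())
cv2.imwrite('pics/w2c.png',cv2.resize(im[0:250,140:520],None,fx=2.1,fy=2.1,interpolation=cv2.INTER_CUBIC))
```

```text
fence bottom z18 [ 736.1 -115.7] -82.57 0.85 0.0 [[270.0, 44.20000076293945], [490.0, 48.20000076293945]]
stop right z18 [630.   74.6] 7.17 1.0 0.42 [[239.1999969482422, 65.0], [244.1999969482422, 155.0]]
board near z18 [471.7 -94.5] -82.6 1.0 0.25 [[190.0, 240.1999969482422], [465.0, 239.1999969482422]]
pl near [516.6 -97. ] -77.54 1.0 0.45 [[305.0, 214.1999969482422], [405.0, 206.1999969482422]]
pl far z34 [637.3 -70.4] -77.56 1.0 0.36 [[297.0, 128.1999969482422], [405.0, 118.19999694824219]]
pl left [560.2  -5.2] 12.25 1.0 0.39 [[290.20001220703125, 133.0], [297.20001220703125, 205.0]]
pl right z34 [ 591.7 -160.4] 12.77 0.8 0.35 [[411.20001220703125, 127.0], [412.20001220703125, 200.0]]
```

View pics/w2c.png

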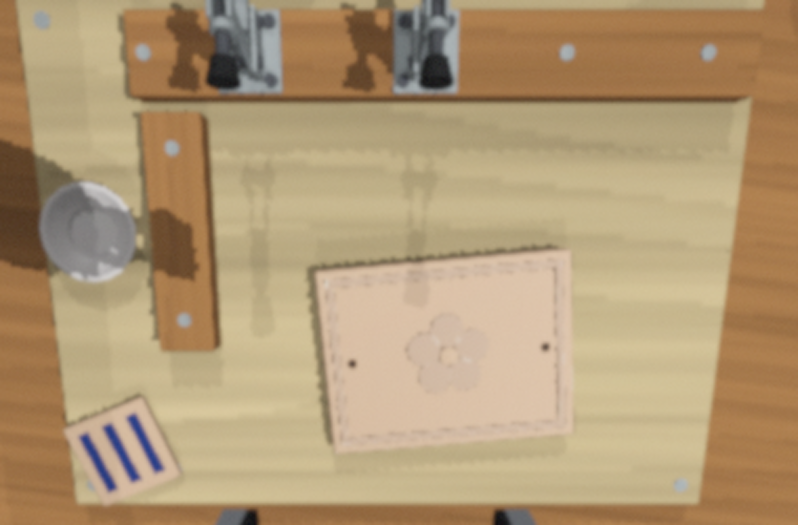

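Result in jig-aligned axes (u towards the fence, v towards the stop, jig yaw 7.4°):

| Item | u (mm) | v (mm) |
|---|---|---|
| Fence face | ≈714 | – |
| End stop face | – | ≈-8.5 |
| Plaque centre | 564 | -157 |

The plaque yaw is 12.45°, so it is 5° askew.

The plan has three pushes:
1. Push +u on the near edge with both fingertips (60 % open), stopping short of the fence.
2. Push +v on the right edge to the end stop.
3. Push +u onto the fence and press.

```bash
python3 -m inch '{"offset":[[-8,4,15],[-12,6,27],[-14,7,30],[-14,7,30],[-14,7,30],[-14,7,30],[-12,6,25],[-8,4,20],[0,0,26],[0,0,25],[0,0,22],[0,0,14],[0,0,8],[0,0,0],[0,0,0]],"rotation":[[0,0,0],[0,0,0],[0,0,0],[0,0,0],[0,0,0],[0,0,0],[0,0,0],[0,0,0],[0,0,0],[0,0,0],[0,0,0],[0,0,0],[0,0,0],[0,0,0],[0,0,0]]}'
python3 - <<'E'
from h import *
o=manip.get_obs(); p=o['tcp_pos']*1000; print('uvz',p[0]*.9917+p[1]*.1288,-p[0]*.1288+p[1]*.9917,p[2],o['force'],o['finger_gap'])
cv2.imwrite('pics/w3.png',manip.capture('wrist'))
im=manip.capture('scene');cv2.imwrite('pics/s3.png',cv2.resize(im[120:300,200:420],None,fx=3.3,fy=3.3))
E
```

```text
time_s: 6.9
tcp_pos: [0.4891, -0.0956, 0.0249]
eef_rot: [0.998, 0.065, 0.001, 0.0]
force: [-0.3, 0.4, 0.1]
finger_gap: 0.597
uvz 472.7726585288858 -157.81492776673372 24.949731888233327 [-0.31217882  0.42194476  0.05580776] 0.597050768835595
```

View pics/w3.png

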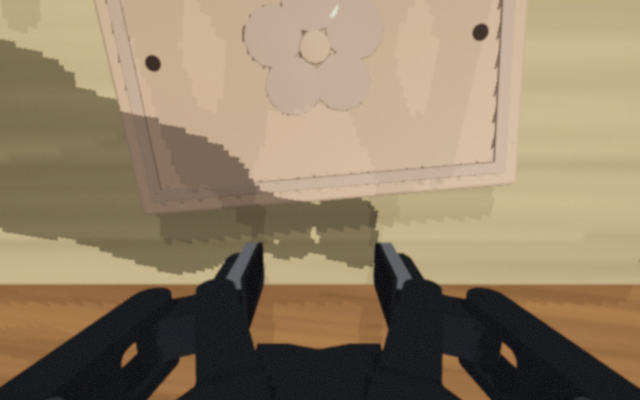

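View pics/s3.png

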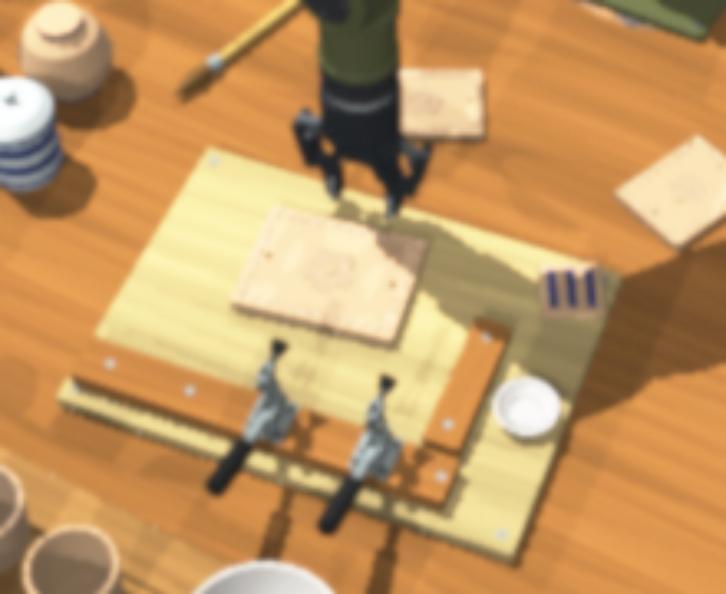

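The fingers stand 10-15 mm on the near side of the plaque's near edge, about centred on it. I'll lower 5 mm, approach and push gently.

```bash
python3 -m inch '{"offset":[[0,0,3],[3,0,2],[4,0,0],[3,0,0],[2,0,0],[2,0,0],[2,0,0],[2,0,0],[3,0,0],[3,0,0],[4,0,0],[4,0,0],[4,0,0],[3,0,0],[2,0,0],[0,0,0]],"rotation":[[0,0,0],[0,0,0],[0,0,0],[0,0,0],[0,0,0],[0,0,0],[0,0,0],[0,0,0],[0,0,0],[0,0,0],[0,0,0],[0,0,0],[0,0,0],[0,0,0],[0,0,0],[0,0,0]]}'
python3 - <<'E'
from h import *
o=manip.get_obs(); p=o['tcp_pos']*1000; print('uvz',p[0]*.9917+p[1]*.1288,-p[0]*.1288+p[1]*.9917,p[2],o['force'],o['finger_gap'])
cv2.imwrite('pics/w4.png',manip.capture('wrist'))
E
```

```text
time_s: 9.0
tcp_pos: [0.5296, -0.0902, 0.0194]
eef_rot: [0.998, 0.065, 0.0, 0.0]
force: [-1.7, 0.2, 0.2]
finger_gap: 0.601
uvz 513.5763396764758 -157.68488773827744 19.39044564547978 [-1.70866424  0.18257806  0.22627168] 0.600727044925567
```

View pics/w4.png

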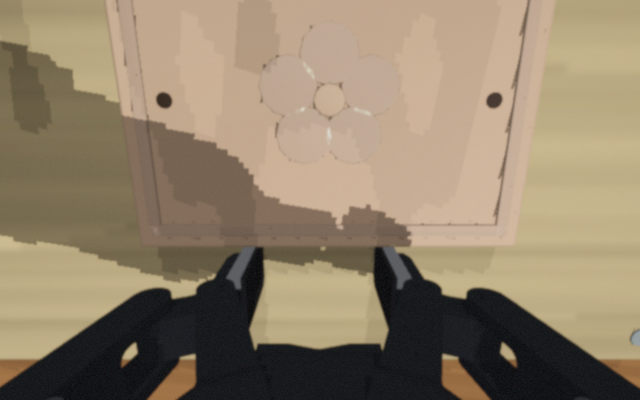

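The plaque turned square against both fingertips, at a push of 1.7 N. I'll continue about 49 mm.

```bash
python3 -m inch '{"offset":[[3,0,0],[4,0,0],[5,0,0],[5,0,0],[5,0,0],[5,0,0],[5,0,0],[5,0,0],[4,0,0],[3,0,0],[3,0,0],[2,0,0],[0,0,0]],"rotation":[[0,0,0],[0,0,0],[0,0,0],[0,0,0],[0,0,0],[0,0,0],[0,0,0],[0,0,0],[0,0,0],[0,0,0],[0,0,0],[0,0,0],[0,0,0]]}'
cat > fitp.py <<'E'
from h import *
def report(cam='top'):
    o=manip.get_obs(); p=o['tcp_pos']*1000; print('t',o['time_s'],'TCP uvz',np.round([p[0]*.9917+p[1]*.1288,-p[0]*.1288+p[1]*.9917,p[2]],1),'F uv',np.round([o['force'][0]*.9917+o['force'][1]*.1288,-o['force'][0]*.1288+o['force'][1]*.9917,o['force'][2]],1))
    c=manip.get_calibration(cam); im=manip.capture(cam)
    for d in manip.trace('plaque',cam)[:3]:
        P=backproj_mask(c,d['mask'],.034); r=cv2.minAreaRect((P*1000).astype(np.float32)); x,y=r[0]
        print(cam,'plaque uv',np.round([x*.9917+y*.1288,-x*.1288+y*.9917],1),np.round(r[1],1),round(r[2],1),d['confidence'])
    return im
E
python3 - <<'E'
from fitp import *
im=report('top');cv2.imwrite('pics/t5.png',cv2.resize(im[95:300,225:425],None,fx=2.9,fy=2.9,interpolation=cv2.INTER_CUBIC))
E
```

```text
time_s: 10.68
tcp_pos: [0.5782, -0.0838, 0.0193]
eef_rot: [0.998, 0.065, 0.0, -0.0]
force: [-0.4, -0.3, -0.1]
finger_gap: 0.603
t 10.675 TCP uvz [ 562.6 -157.5   19.3] F uv [-0.5 -0.2 -0.1]
top plaque uv [ 638.2 -104.5] [110.4  53.1] 0.5 0.79
top plaque uv [326.3 126. ] [ 91.5 117.4] 68.9 0.7
```

View pics/t5.png

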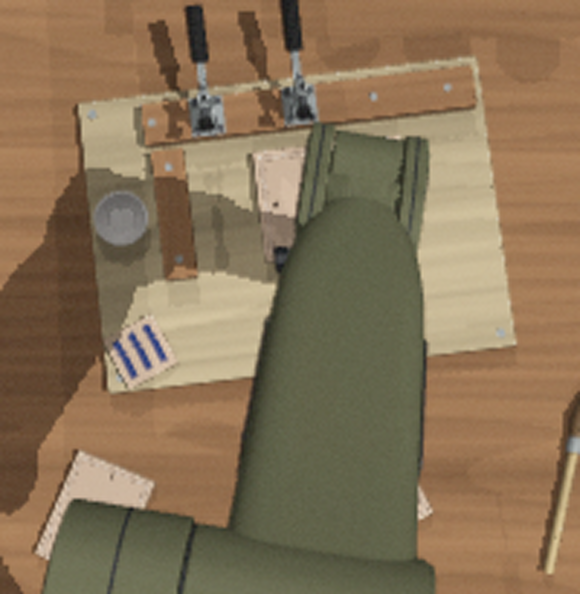

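The plaque is square with its far edge near the fence, and the arm hides it from above. I'll back off, rise, go over to the right side and turn 90°.

```bash
python3 -m inch '{"offset":[[-6,0,0],[-12,0,-10],[0,0,-30],[0,0,-40],[0,0,-30],[10,12,-10],[20,25,0],[25,30,0],[25,28,0],[18,12,0],[9,0,0]],"rotation":[[0,0,0],[0,0,0],[0,0,0],[0,0,0],[0,0,0],[0,0,0],[0,0,0],[0,0,0],[0,0,0],[0,0,0],[0,0,-3]]}'
python3 -m inch '{"offset":[[0,0,0],[0,0,0],[0,0,0],[0,0,0],[0,0,0],[0,0,0],[0,0,0],[0,0,0],[0,0,0],[0,0,0],[0,0,0]],"rotation":[[0,0,-9],[0,0,-10],[0,0,-10],[0,0,-10],[0,0,-10],[0,0,-10],[0,0,-10],[0,0,-10],[0,0,-8],[0,0,0],[0,0,0]]}'
python3 - <<'E'
from fitp import *
im=report('wrist');cv2.imwrite('pics/w6.png',im); print(manip.get_obs()['joints'])
im=report('top');cv2.imwrite('pics/t6.png',cv2.resize(im[95:300,225:425],None,fx=2.9,fy=2.9,interpolation=cv2.INTER_CUBIC))
E
```

```text
time_s: 12.15
tcp_pos: [0.6802, -0.1797, 0.1398]
eef_rot: [0.996, 0.091, 0.0, 0.0]
force: [-0.3, 0.8, -0.1]
finger_gap: 0.602
time_s: 13.52
tcp_pos: [0.6795, -0.1785, 0.1398]
eef_rot: [0.661, 0.751, 0.0, 0.0]
force: [0.4, 0.6, -0.8]
finger_gap: 0.597
t 13.525 TCP uvz [ 650.9 -264.5  139.8] F uv [ 0.5  0.5 -0.8]
wrist plaque uv [ 634.1 -182. ] [119.7 117.8] 7.0 0.82
wrist plaque uv [ 790.6 -226.7] [160. 206.] 7.3 0.65
[-2.56731628e-01  6.11323325e-01  1.91815521e-01  1.15111811e+00
  9.44030077e-07  1.18545667e+00]
t 13.625 TCP uvz [ 651.  -264.5  139.5] F uv [-0.4  0.5 -0.5]
top plaque uv [ 632.7 -160.6] [122.  154.6] 7.5 0.74
top plaque uv [324.7 126.9] [ 90.7 115.6] 65.9 0.63
```

View pics/w6.png

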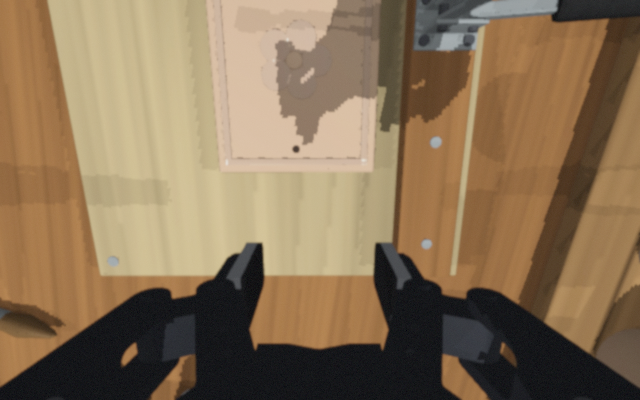

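View pics/t6.png

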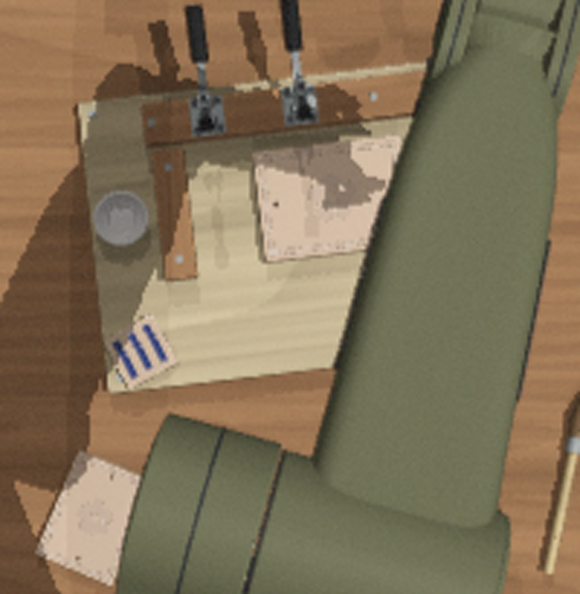

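The wrist view shows the plaque's right edge at row ~170, square to the tool, at u=634 and v≈-161. The fence is ~20 mm away, and the clamp at (440,30) is clear. I'll shift back 17 mm, descend beside the right edge and push +v.

```bash
python3 -m inch '{"offset":[[0,-8,10],[0,-9,25],[0,0,30],[0,0,28],[0,0,16],[0,0,8],[0,0,3],[3,0,0],[4,0,0],[3,0,0],[3,0,0],[3,0,0],[4,0,0],[5,0,0],[5,0,0],[5,0,0],[5,0,0],[4,0,0],[3,0,0],[0,0,0]],"rotation":[[0,0,0],[0,0,0],[0,0,0],[0,0,0],[0,0,0],[0,0,0],[0,0,0],[0,0,0],[0,0,0],[0,0,0],[0,0,0],[0,0,0],[0,0,0],[0,0,0],[0,0,0],[0,0,0],[0,0,0],[0,0,0],[0,0,0],[0,0,0]]}'
python3 - <<'E'
from fitp import *
im=report('wrist');cv2.imwrite('pics/w7.png',im)
im=report('top');cv2.imwrite('pics/t7.png',cv2.resize(im[95:300,225:425],None,fx=2.9,fy=2.9,interpolation=cv2.INTER_CUBIC))
E
```

```text
time_s: 16.23
tcp_pos: [0.6567, -0.1333, 0.0191]
eef_rot: [0.66, 0.752, 0.0, -0.001]
force: [-0.1, -1.2, 1.3]
finger_gap: 0.604
t 16.225 TCP uvz [ 634.  -216.7   19.1] F uv [-0.3 -1.2  1.3]
wrist plaque uv [ 633.4 -158.6] [118.8  92.4] 7.5 0.93
t 16.325 TCP uvz [ 633.8 -216.8   18.9] F uv [-0.7 -0.1 -0. ]
top plaque uv [333.4 148.5] [ 57.4 121. ] 84.3 0.84
top plaque uv [ 630.4 -118. ] [119.7 142.6] 6.1 0.71
```

View pics/w7.png

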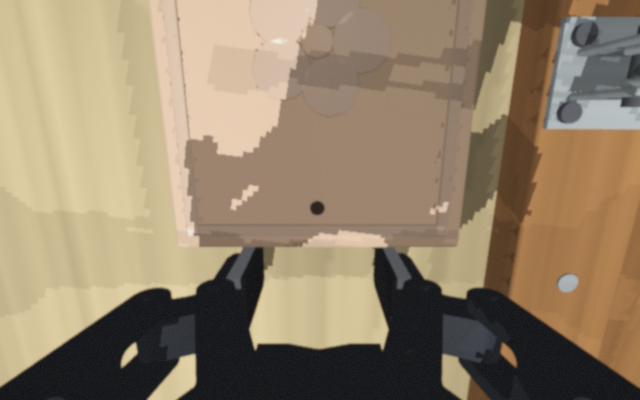

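View pics/t7.png

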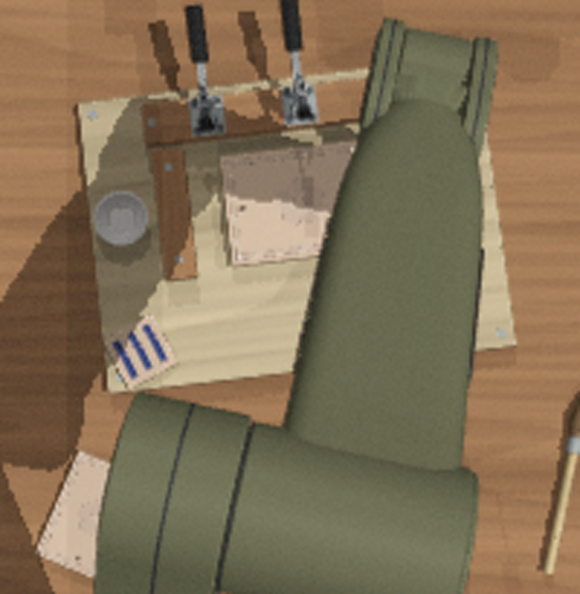

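The plaque is sliding square at ~1 N. The top view puts the gap to the end stop at about 37 mm. I'll push 31 mm, then creep.

```bash
python3 -m inch '{"offset":[[3,0,0],[4,0,0],[5,0,0],[5,0,0],[5,0,0],[4,0,0],[3,0,0],[2,0,0],[0,0,0]],"rotation":[[0,0,0],[0,0,0],[0,0,0],[0,0,0],[0,0,0],[0,0,0],[0,0,0],[0,0,0],[0,0,0]]}'
python3 - <<'E'
from fitp import *
im=report('top');cv2.imwrite('pics/t8.png',cv2.resize(im[120:220,260:380],None,fx=5,fy=5,interpolation=cv2.INTER_CUBIC))
E
```

```text
time_s: 17.55
tcp_pos: [0.6528, -0.1028, 0.0194]
eef_rot: [0.66, 0.752, 0.0, -0.0]
force: [-0.9, -0.3, -0.1]
finger_gap: 0.599
t 17.55 TCP uvz [ 634.2 -186.1   19.4] F uv [-1.  -0.2 -0.1]
top plaque uv [633.5 -84.5] [124.1 136.6] 7.2 0.75
top plaque uv [339. 162.] [ 33.1 113.8] 81.8 0.54
```

View pics/t8.png

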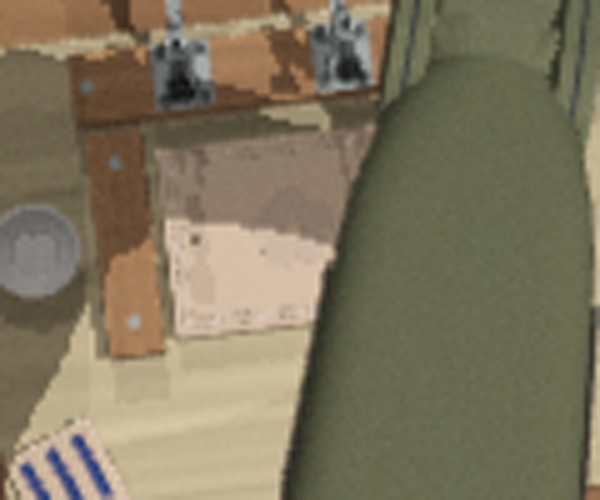

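The gap to the end stop is about 6-7 mm. I'll creep in.

```bash
Z='x'; python3 -m inch '{"offset":[[1,0,0],[1,0,0],[1,0,0],[1,0,0],[0.5,0,0],[0,0,0]],"rotation":[[0,0,0],[0,0,0],[0,0,0],[0,0,0],[0,0,0],[0,0,0]]}' | grep -E 'force|tcp'
python3 -m inch '{"offset":[[0.5,0,0],[0.5,0,0]],"rotation":[[0,0,0],[0,0,0]]}' | grep -E 'force|tcp'
python3 -m inch '{"offset":[[0.4,0,0],[0.4,0,0]],"rotation":[[0,0,0],[0,0,0]]}' | grep -E 'force|tcp'
```

```text
tcp_pos: [0.6524, -0.0988, 0.0194]
force: [0.6, -1.5, 1.3]
tcp_pos: [0.6522, -0.0979, 0.0194]
force: [0.3, -1.6, 0.5]
tcp_pos: [0.6521, -0.097, 0.0194]
force: [0.7, -2.5, 1.0]
```

```bash
python3 -m inch '{"offset":[[0.4,0,0],[0.4,0,0],[0,0,0]],"rotation":[[0,0,0],[0,0,0],[0,0,0]]}' | grep -E 'force|tcp'
python3 -m inch '{"offset":[[0.4,0,0],[0.4,0,0],[0,0,0]],"rotation":[[0,0,0],[0,0,0],[0,0,0]]}' | grep -E 'force|tcp'
python3 -m inch '{"offset":[[0.4,0,0],[0,0,0]],"rotation":[[0,0,0],[0,0,0]]}' | grep -E 'force|tcp'
```

```text
tcp_pos: [0.652, -0.0962, 0.0194]
force: [0.7, -1.5, 1.5]
tcp_pos: [0.652, -0.0957, 0.0194]
force: [0.3, -4.0, 2.0]
tcp_pos: [0.6519, -0.0957, 0.0194]
force: [1.1, -4.7, 1.8]
```

It has seated on the end stop: the force rose to 4.7 N and the TCP stalled at v=-178.9, against -179.5 predicted. I'll back off, rise, move to the near side and turn back.

```bash
python3 -m inch '{"offset":[[-2,0,0],[-6,0,0],[-12,0,-10],[0,0,-30],[0,0,-40],[0,0,-30],[15,-12,-10],[30,-22,0],[30,-22,0],[25,-20,0],[11,-8,0],[0,0,0]],"rotation":[[0,0,0],[0,0,0],[0,0,0],[0,0,0],[0,0,0],[0,0,0],[0,0,0],[0,0,0],[0,0,0],[0,0,0],[0,0,0],[0,0,5]]}'
python3 -m inch '{"offset":[[0,0,0],[0,0,0],[0,0,0],[0,0,0],[0,0,0],[0,0,0],[0,0,0],[0,0,0],[0,0,0],[0,0,0],[0,0,0]],"rotation":[[0,0,10],[0,0,10],[0,0,10],[0,0,10],[0,0,10],[0,0,10],[0,0,10],[0,0,10],[0,0,5],[0,0,0],[0,0,0]]}'
python3 - <<'E'
from fitp import *
im=report('wrist');cv2.imwrite('pics/w9.png',im); print(manip.get_obs()['joints'])
E
```

```text
time_s: 21.4
tcp_pos: [0.5552, -0.0148, 0.139]
eef_rot: [0.692, 0.722, -0.0, -0.001]
force: [-0.4, 0.0, 0.1]
finger_gap: 0.596
time_s: 22.78
tcp_pos: [0.5566, -0.0157, 0.1391]
eef_rot: [0.998, 0.065, -0.0, -0.0]
force: [-0.0, -0.2, 0.3]
finger_gap: 0.6
t 22.775 TCP uvz [550.  -87.3 139.1] F uv [-0.  -0.2  0.3]
wrist plaque uv [370.1  57.5] [ 9.5 37.7] 58.4 0.86
wrist plaque uv [632.6 -88. ] [116.5 159.1] 7.5 0.83
[-2.82187658e-02  3.67701415e-01 -2.29892026e-01  9.73380776e-01
  6.57551688e-06  2.98272642e+00]
```

View pics/w9.png

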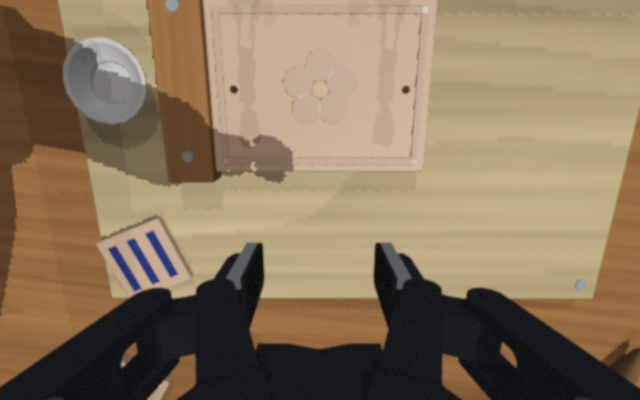

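The plaque's left edge is against the stop, it is square to the tool and centred at column ~320. I'll descend and push towards the fence.

```bash
python3 -m inch '{"offset":[[0,0,15],[0,0,28],[0,0,30],[0,0,25],[0,0,14],[0,0,6],[2,0,2],[4,0,0],[4,0,0],[2,0,0],[2,0,0],[2,0,0],[3,0,0],[3,0,0],[3,0,0],[2,0,0],[0,0,0]],"rotation":[[0,0,0],[0,0,0],[0,0,0],[0,0,0],[0,0,0],[0,0,0],[0,0,0],[0,0,0],[0,0,0],[0,0,0],[0,0,0],[0,0,0],[0,0,0],[0,0,0],[0,0,0],[0,0,0],[0,0,0]]}'
python3 - <<'E'
from fitp import *
im=report('wrist');cv2.imwrite('pics/w10.png',im)
im=report('top');cv2.imwrite('pics/t10.png',cv2.resize(im[120:220,260:380],None,fx=5,fy=5,interpolation=cv2.INTER_CUBIC))
E
```

```text
time_s: 25.0
tcp_pos: [0.584, -0.0121, 0.0193]
eef_rot: [0.998, 0.065, 0.0, -0.0]
force: [-0.5, -0.8, -0.6]
finger_gap: 0.604
t 25.0 TCP uvz [577.6 -87.2  19.3] F uv [-0.6 -0.7 -0.6]
wrist plaque uv [635.8 -87.8] [ 92.5 158.4] 7.5 0.62
t 25.1 TCP uvz [577.7 -87.2  19.4] F uv [-0.8  0.9 -0.7]
top plaque uv [ 313.6 -167.7] [86.1 89.8] 27.0 0.88
top plaque uv [414.1 318.7] [70.  86.2] 0.7 0.75
top plaque uv [340.9 118.1] [88.2 82.4] 67.6 0.71
```

View pics/w10.png

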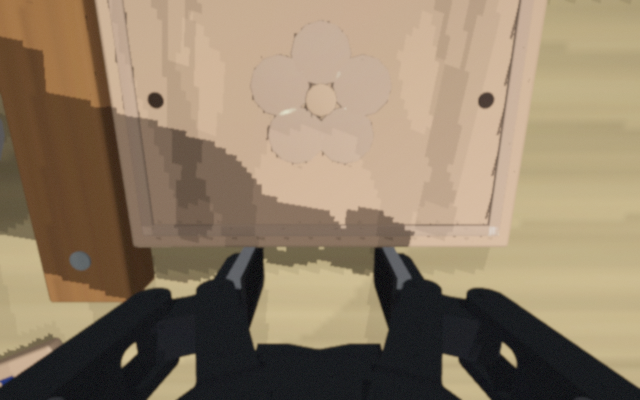

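View pics/t10.png

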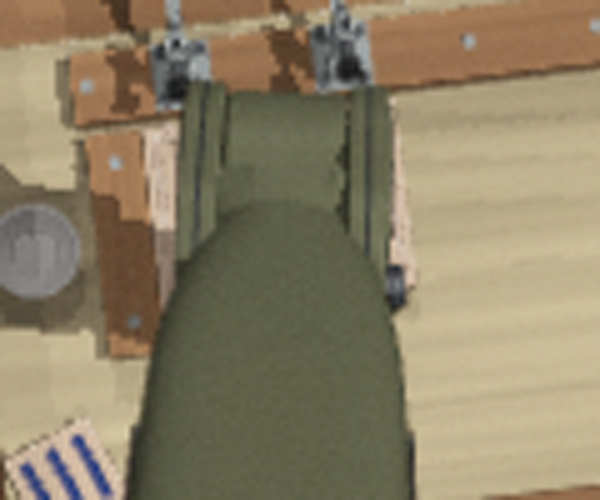

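The plaque is on the stop and both fingertips are on its near edge. About 5 mm remain to the fence, so I'll creep and watch the force.

```bash
python3 -m inch '{"offset":[[0.7,0,0],[0.7,0,0],[0.7,0,0],[0.7,0,0],[0.4,0,0],[0,0,0]],"rotation":[[0,0,0],[0,0,0],[0,0,0],[0,0,0],[0,0,0],[0,0,0]]}' | grep -E 'force|tcp'
python3 -m inch '{"offset":[[0.4,0,0],[0.4,0,0]],"rotation":[[0,0,0],[0,0,0]]}' | grep -E 'force|tcp'
python3 -m inch '{"offset":[[0.4,0,0],[0.4,0,0]],"rotation":[[0,0,0],[0,0,0]]}' | grep -E 'force|tcp'
python3 -m inch '{"offset":[[0.4,0,0],[0.4,0,0]],"rotation":[[0,0,0],[0,0,0]]}' | grep -E 'force|tcp'
```

```text
tcp_pos: [0.5867, -0.0117, 0.0193]
force: [-2.2, 0.9, 1.7]
tcp_pos: [0.5874, -0.0117, 0.0193]
force: [-1.8, -0.0, 1.2]
tcp_pos: [0.5882, -0.0115, 0.0193]
force: [-1.5, -1.3, 1.8]
tcp_pos: [0.5891, -0.0114, 0.0193]
force: [-2.1, 0.3, 1.5]
```

```bash
for i in 1; do python3 -m inch '{"offset":[[0.4,0,0],[0.4,0,0]],"rotation":[[0,0,0],[0,0,0]]}' | grep -E 'force|tcp'; done
python3 -m inch '{"offset":[[0.4,0,0],[0.4,0,0]],"rotation":[[0,0,0],[0,0,0]]}' | grep -E 'force|tcp'
python3 -m inch '{"offset":[[0.4,0,0],[0.4,0,0]],"rotation":[[0,0,0],[0,0,0]]}' | grep -E 'force|tcp'
python3 -m inch '{"offset":[[0.4,0,0],[0.4,0,0]],"rotation":[[0,0,0],[0,0,0]]}' | grep -E 'force|tcp'
```

```text
tcp_pos: [0.5895, -0.0114, 0.0193]
force: [-3.8, -0.0, 2.1]
tcp_pos: [0.5895, -0.0113, 0.0192]
force: [-5.3, -1.4, 3.5]
tcp_pos: [0.5896, -0.0113, 0.019]
force: [-6.0, -0.7, 3.9]
tcp_pos: [0.5895, -0.0113, 0.0189]
force: [-7.5, -1.6, 5.1]
```

It has met the fence at TCP u=583.2, which puts the face at 714.2 as measured. The push stiffness is ~2 N/mm. The tool also bears down slightly (fz 5 N), so I'll relieve that while building up to ~13 N.

```bash
python3 -m inch '{"offset":[[0.4,0,-0.4],[0.4,0,-0.4],[0,0,0]],"rotation":[[0,0,0],[0,0,0],[0,0,0]]}' | grep -E 'force|tcp'
python3 -m inch '{"offset":[[0.4,0,-0.4],[0.4,0,-0.4],[0,0,0]],"rotation":[[0,0,0],[0,0,0],[0,0,0]]}' | grep -E 'force|tcp'
```

```text
tcp_pos: [0.5895, -0.0113, 0.0189]
force: [-7.7, -0.7, 1.2]
tcp_pos: [0.5895, -0.0113, 0.019]
force: [-7.4, -1.5, -1.6]
```

```bash
python3 -m inch '{"offset":[[0.5,0,0],[0.5,0,0],[0.5,0,-0.2],[0.5,0,-0.2],[0,0,0]],"rotation":[[0,0,0],[0,0,0],[0,0,0],[0,0,0],[0,0,0]]}' | grep -E 'force|tcp'
python3 -m inch '{"offset":[[0.5,0,0],[0.5,0,-0.2],[0,0,0]],"rotation":[[0,0,0],[0,0,0],[0,0,0]]}' | grep -E 'force|tcp'
```

```text
tcp_pos: [0.5895, -0.0113, 0.019]
force: [-9.8, -3.4, -0.2]
tcp_pos: [0.5894, -0.0113, 0.019]
force: [-12.7, -3.6, 0.6]
```

The push on the fence is 13 N, the vertical force is near zero and the plaque bears ~2 N towards the stop. I'll hold and check.

```bash
python3 -m inch '{"offset":[[0,0,0],[0,0,0],[0,0,0],[0,0,0],[0,0,0],[0,0,0],[0,0,0],[0,0,0]],"rotation":[[0,0,0],[0,0,0],[0,0,0],[0,0,0],[0,0,0],[0,0,0],[0,0,0],[0,0,0]]}'
python3 - <<'E'
from fitp import *
im=report('wrist');cv2.imwrite('pics/w11.png',im)
im=report('scene');cv2.imwrite('pics/s11.png',cv2.resize(im[150:300,230:410],None,fx=4,fy=4,interpolation=cv2.INTER_CUBIC))
E
```

```text
time_s: 30.45
tcp_pos: [0.5895, -0.0113, 0.019]
eef_rot: [0.998, 0.065, -0.007, 0.0]
force: [-11.1, -2.8, -0.0]
finger_gap: 0.602
t 30.45 TCP uvz [583.1 -87.1  19. ] F uv [-11.4  -1.3  -0. ]
wrist plaque uv [641.  -87.7] [ 92.2 158.5] 7.4 0.95
t 30.55 TCP uvz [583.1 -87.1  19. ] F uv [-12.9  -1.   -0.4]
scene plaque uv [651.1 -87.6] [114.9 158.2] 7.0 0.86
scene plaque uv [347.3 134.7] [ 91.8 121.9] 68.0 0.68
```

View pics/w11.png

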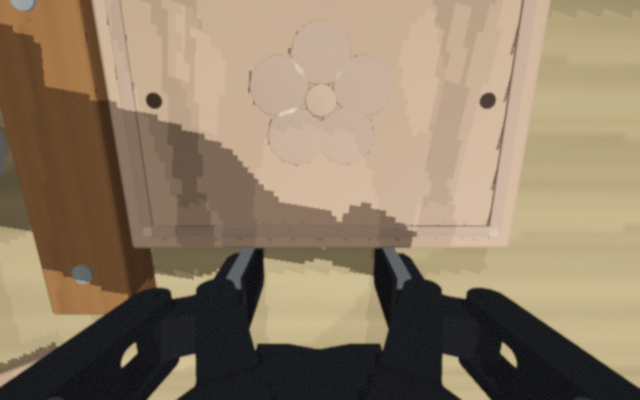

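View pics/s11.png

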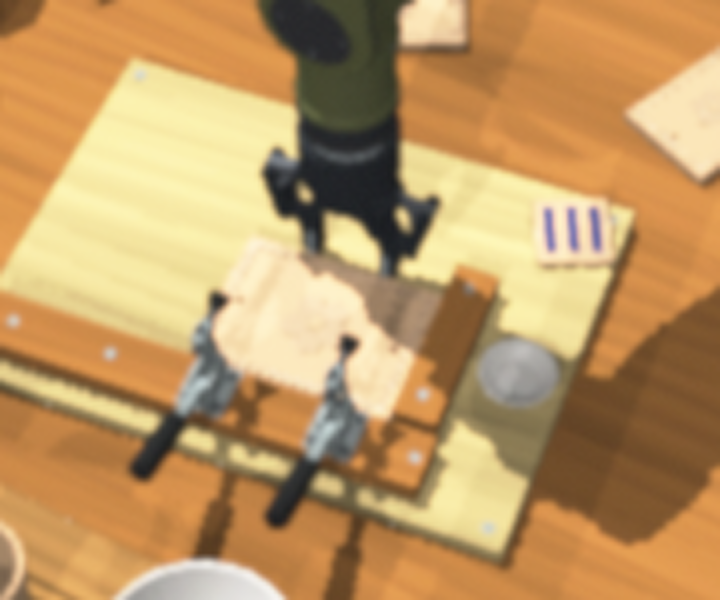

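Both pictures show the plaque in the corner: its long edge is on the fence under the clamps, its short edge is on the stop, and the tile and dish have not moved. I'll hold for three more seconds.

```bash
python3 -m inch '{"offset":[[0,0,0],[0,0,0],[0,0,0],[0,0,0],[0,0,0],[0,0,0],[0,0,0],[0,0,0],[0,0,0],[0,0,0],[0,0,0],[0,0,0]],"rotation":[[0,0,0],[0,0,0],[0,0,0],[0,0,0],[0,0,0],[0,0,0],[0,0,0],[0,0,0],[0,0,0],[0,0,0],[0,0,0],[0,0,0]]}' | grep -E 'time|force|tcp'
python3 -m inch '{"offset":[[0,0,0],[0,0,0],[0,0,0],[0,0,0],[0,0,0],[0,0,0],[0,0,0],[0,0,0],[0,0,0],[0,0,0],[0,0,0],[0,0,0],[0,0,0],[0,0,0]],"rotation":[[0,0,0],[0,0,0],[0,0,0],[0,0,0],[0,0,0],[0,0,0],[0,0,0],[0,0,0],[0,0,0],[0,0,0],[0,0,0],[0,0,0],[0,0,0],[0,0,0]]}' | grep -E 'time|force|tcp'
```

```text
time_s: 32.15
tcp_pos: [0.5894, -0.0113, 0.019]
force: [-12.0, -3.2, -0.6]
time_s: 33.9
tcp_pos: [0.5894, -0.0113, 0.019]
force: [-12.0, -2.1, 1.1]
```

The push is steady at 12 N and the pose isn't moving, so I'm handing in with the hand still pressing.

```bash
python3 -c "
from workcell import manip
print(manip.get_obs()['force']); print(manip.close_job())"
```

```text
[-11.96223235  -2.12507653   1.14050686]
the job is handed in; nothing more can be done
None
```

The plaque is seated in the corner of the jig, and I handed the job in at about 34 s with the hand still pressing at about 12 N. No verdict was reported.

**What I did:** I slid the plaque with two fingertips in three pushes:
1. I pushed on the near long edge, which squared it up and stopped it 20 mm short of the fence.
2. I pushed on the right short edge until it met the end stop, at about 5 N.
3. I pushed on the near edge again until it met the fence, built up to about 12–13 N, and held that for over three seconds.

**Last checks:**
- **Press:** Before hand-in I read 11.4 to 13 N towards the fence, with vertical force within about 1 N and the hand's position steady. This is the force at the hand. The force on the fence itself should be that less up to 3 N of sliding friction, and I could not measure it directly.
- **Fence:** Contact came with the fence face at 714.2 mm, matching the 714 mm I had measured from the pictures.
- **End stop:** The plaque's centre was within about 1 mm of its seated position along the fence.
- **Squareness:** The last fits gave the plaque 7.4° (wrist camera) and 7.0° (scene camera) against the jig's 7.4°.
- **Ware around:** The final pictures showed the test tile and saucer where they had been. I did not re-measure the cup, bowl, vase, jar and brush, but the hand never went near them.

**One deviation:** While the press built up, the hand bore down on the plaque by up to 5 N. I relieved that before the timed hold.

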